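# Prop the sugar chest's lid on its stay

## Robot

A 7-joint arm with a two-finger parallel gripper is mounted at the origin on the work surface. World frame = base frame: x ahead of the robot, y to its left, z up, the work surface at z = 0. Lengths are in m, angles in rad, forces in N, time in s.
With the tool pointing down it reaches from about 0.35 to 0.9 m from the base axis. Payload 8.1 kg.
Tool frame: the origin (TCP) lies on the centre line of the jaws, within the pads' length; the fingertips stand 14 mm ahead of it and the grasp point (between the pads) lies 5 mm behind it; z points along the fingers, y is the direction in which the jaws open and shut (so a half turn about z gives the same grasp; the last joint's range is limited). The gripper opens to 92 mm and grips with 3 to 60 N. Pads are 19 mm wide; open, the fingers measure 130 mm over their backs; the gripper's body (75 mm by 190 mm) begins 47 mm behind the grasp point.
Start: joints at [1.119, 0.434, 0.025, 1.573, -0.012, 1.134, -0.075], TCP at [0.214, -0.587, 0.216] pointing down, gripper open.
Joint ranges: [-2.62, 2.62], [-0.44, 2.09], [-1.27, 1.32], [0.08, 2.57], [-1.32, 4.46], [0.12, 2], [-2.74, 2.74]. Speed limits (rad/s): [2.22, 2.22, 3.01, 3.01, 3.14, 3.14, 3.14].

## Interface

Orientations are given as a rotation vector (axis times angle).
In Python, from cell import observe, eyes, arm gives the robot as it stands.
- The arm moves only by the tool step_arm, never from a script. Its argument "series" is a list that holds one entry, the list of rows, each a list of 5 numbers: the finger opening in m, from 0 to 0.0918, then the shift along the world's x, y, z in m, then the turn about the world's z in degrees. In form: [[[hand, dx, dy, dz, spin], ...]]. A call has 1 to 20 rows; each row is the pose to reach, as a shift and turn from the pose measured when the call began; what a row does not reach only later rows make up. A row lasts 1/12 s, in which the tool goes at most 41.7 mm and 7.16 degrees, less where a joint would pass 70% of its speed; a pose out of reach is approached as far as the arm can. A call with a gripper value outside its range is refused whole. The fingers move at their own pace and stop on an object; "squeeze" is the grip in N (left out, the last holds). Time passes only in rows, so rows that repeat a pose let the fingers close. It gives the time, the measured TCP pose, the force and the opening at its end, in the units of the state.
- observe(): the state, without advancing time (a new reading comes with each control period).
- eyes.get_image(name): name is "side" or "top" or "wrist"; returns (picture, depth): 480x640x3 uint8, red, green, blue; 480x640 float32, m along the optical axis (not along the pixel's ray), 0 where there is no reading.
- eyes.camera_params(name): a dict with "intrinsics" (3x3 intrinsics, pixels), "position" and "attitude" of the camera in the world. Camera axes: x right, y down, z forward; pixel columns grow to the right and rows downward; lengths in m; the calibration is good to about 2 mm. A picture is of the moment at which its call begins: read the wrist's pose just before it. camera_params takes no time and is no camera call; for the wrist camera it gives the pose at the moment of the call.
- arm.sign_off(): hands the job in, once; it reports no verdict.
The state is a dict: "clock": time; "joints": joint angles; "dq": joint speeds; "joint_efforts": joint torques, N m; "position": TCP position; "ee_rot": TCP orientation; "force": force on the tool from outside, world axes, zero at the start; "ft_torque": the same for the moment, N m; "width": opening from 0.0 (shut) to 1.0 (fully open).
Only numpy, scipy, OpenCV 4.12 (cv2) and the standard library are available. Lean on these libraries where they do the work, as an engineer would, in place of code of your own. Each camera call takes 0.05 s, during which the arm holds its last target.

## Task

The wooden sugar chest with the orange lid stands with its lid thrown right back. Flip up its stay, the steel bar with the black ball that lies on the divider inside, all the way over past upright so that it stands by itself, then bring the orange lid forward so that it comes down and rests half-open on the ball, and let go. Leave the chest with the blue lid as it is.

Things in the scene. Friction and masses are not known exactly. Their poses are not given: they have to be found in the camera images.
- orange_chest: Wooden chest with the orange lid, fixed on the marble counter: 190 (x) x 220 (y) x 100 mm high, walls 8 mm. Origin: centre of its underside; x points from its front to its hinge side at the back, y left, z up. Positions below are in mm in this frame. A divider 8 mm thick, top at z = 72, runs along y at x = -5; the sugar beside it is below z = 52: fingers can straddle it.
- orange_stay (a joint): Orange chest's stay: steel bar 6 mm wide on the divider, turning about the chest's x at its pivot (-5, 40, 84). 0 = lying, ball at (-5, -80, 84); 1.57 = upright; 1.80 = at its stop, 13 degrees past upright, ball at (-5, 67, 201). No spring, little friction: it falls back to 0 before upright, to its stop past upright.
- orange_ball (a point): Centre of the black ball, 20 mm in diameter, at the stay's free end, 120 mm from its pivot. Pinch it from above, fingers closing along the chest's x; it turns between the pads, so the gripper need not tilt as it follows the arc.
- orange_lid (a joint): Orange lid: flat, 195 long x 220 wide x 10 mm, about 0.2 to 0.4 kg, hinge line along y at x = 95, z = 100, underside through it. 0 = shut, 1.57 = upright, 1.75 = thrown back on its stop, as at the start. Damped hinge: once below 1.57 it sinks by itself, slowly, within 3 s, until the raised ball holds it at 0.86 (without the stay it shuts).
- orange_tab (a point): Centre of the aluminium pull tab in the middle of the orange lid's free edge: 60 mm wide, 10 mm thick, in line with the lid. This point lies 204 mm from the hinge line; the tab ends 11 mm farther out. With the lid thrown back it is the lid's top edge, at about (136, 0, 300), open on both sides for fingers.
- blue_lid (a joint): Lid of the other chest, built the same but with a blue lid and brown sugar cubes; either chest may be the left one. 1.75 = thrown back, as at the start. To be left alone.
- blue_stay (a joint): Stay of the blue-lidded chest; 0 = lying down, as at the start. To be left alone.

How it is judged:
On the way:
1. the stay of the orange chest stands past upright at its stop while the orange lid is still thrown back (value of joint orange_stay above 1.65 rad and value of joint orange_lid above 1.3 rad), for 0.2 s.
At the end, for the whole second after the job is handed in: The orange chest's stay stands past upright (over 1.65 rad), its lid rests still on the ball at 0.86 rad (within 0.12 rad, about 7 degrees), and the blue chest's lid is still thrown back and its stay still down (value of joint orange_stay above 1.65 rad and value of joint orange_lid between 0.74 and 0.98 rad and not (velocity of joint orange_lid above 0.1 rad/s) and velocity of joint orange_lid above -0.1 rad/s and value of joint blue_lid above 1.5 rad and value of joint blue_stay below 0.3 rad); the robot touches nothing.
It fails at once if the blue chest's lid is brought forward or its stay is lifted (value of joint blue_lid below 1.5 rad or value of joint blue_stay above 0.3 rad).
It also fails if it takes over 56 s, if anything falls off the work surface, if the arm or the gripper's body presses on something with over 40 N, if the wrist force passes 120 N, or if a joint passes its speed limit or range.

## Working session

There is one attempt and no reset: what is moved stays moved. The work goes in short steps, Python scripts to look and compute and a tool call to move; the robot and the scene stay as the last step left them, time stands still between calls to the robot, and variables do not carry over. Pictures are saved under pics/ and viewed, and the job is handed in when it is done.

Besides the shell and the picture viewer there is one more tool, called after "Request:" as name([rows], argument=value, ...), one row to a line, values as JSON. step_arm: Moves the arm, as the interface text tells. Its arguments: {"type":"object","properties":{"series":{"type":"array"},"squeeze":{"type":"number"}},"required":["series"]}

```bash
mkdir -p pics; ls; python3 - <<'E'
from cell import observe, eyes, arm
import cv2,numpy as np
s=observe();print(s)
for n in ["side","top","wrist"]:
    p=eyes.camera_params(n);print(n,p)
    im,d=eyes.get_image(n);cv2.imwrite(f"pics/{n}0.png",im[:,:,::-1]);np.savez(f"pics/{n}0.npz",im=im,d=d)
E
```

```text
pics
{'clock': 0.0, 'joints': array([ 1.11941011,  0.43525116,  0.02495136,  1.57406993, -0.01157772,
        1.13401277, -0.07512424]), 'dq': array([ 9.31400425e-05, -8.26058267e-04, -1.19519028e-03,  1.11777478e-03,
        1.62040387e-03, -5.36065562e-05,  1.57233551e-03]), 'joint_efforts': array([ 1.01570124e-03, -6.67853594e+01,  9.84716155e-01, -3.14464509e+01,
       -6.05958723e-02,  4.28342598e-02,  1.69063956e-04]), 'position': array([ 0.21336985, -0.58689528,  0.21513775]), 'ee_rot': array([-3.09244414e+00, -5.44732358e-01,  6.74549714e-04]), 'force': array([-0.04337147,  0.42994161,  0.44631971]), 'ft_torque': array([-0.01350782, -0.03476162,  0.08123089]), 'width': 1.0042675811684683}
side {'intrinsics': array([[570.65955534,   0.        , 323.12410555],
       [  0.        , 570.65955534, 236.76631975],
       [  0.        ,   0.        ,   1.        ]]), 'position': array([0.24237217, 0.60498656, 0.61735172]), 'attitude': array([-0.4602007 ,  2.65184515, -1.25707244])}
top {'intrinsics': array([[465.57414491,   0.        , 331.03464122],
       [  0.        , 465.57414491, 238.8809234 ],
       [  0.        ,   0.        ,   1.        ]]), 'position': array([ 0.43509898, -0.03103607,  0.75464158]), 'attitude': array([-2.17147934,  2.15774591, -0.05701531])}
wrist {'intrinsics': array([[356.71599159,   0.        , 317.87948148],
       [  0.        , 356.71599159, 234.53690352],
       [  0.        ,   0.        ,   1.        ]]), 'position': array([ 0.2851289 , -0.5606648 ,  0.38317413]), 'attitude': array([ 2.37337883, -1.6614806 , -0.24033153])}
```

View pics/side0.png

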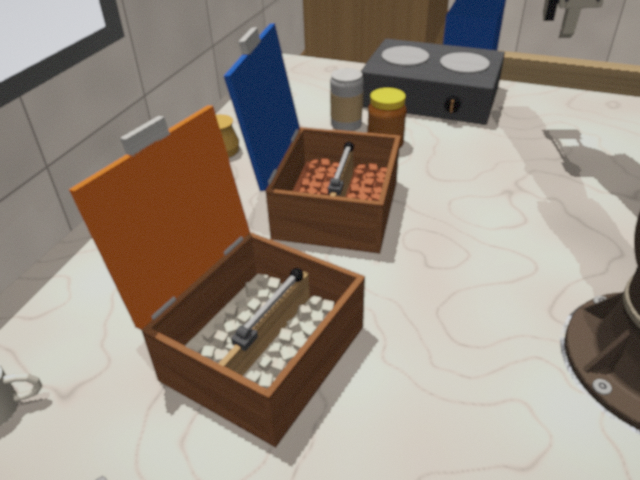

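View pics/top0.png

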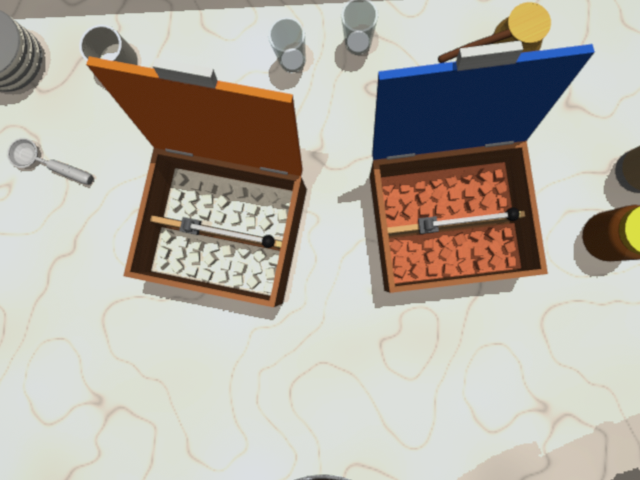

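View pics/wrist0.png

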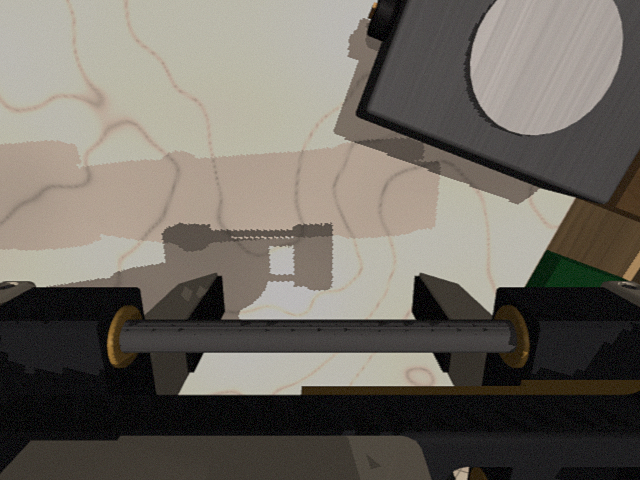

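Side and top views both show the orange chest at the robot's left (+y). In the top view its ball is near (268,241), its pivot near (187,225) and its tab near (187,77). The blue chest is at the right.

```bash
cat > h.py <<'E'
import numpy as np,cv2
from scipy.spatial.transform import Rotation as R
def ray(p,u,v):
    d=np.linalg.inv(p['intrinsics'])@np.array([u,v,1.]); return p['position'],R.from_rotvec(p['attitude']).as_matrix()@d
def onz(p,u,v,z):
    o,d=ray(p,u,v); return o+d*(z-o[2])/d[2]
def proj(p,X):
    c=R.from_rotvec(p['attitude']).as_matrix().T@(np.asarray(X)-p['position']); c=p['intrinsics']@c; return c[:2]/c[2]
def cloud(p,d):
    v,u=np.mgrid[:480,:640]; D=np.stack([u,v,np.ones_like(u)],-1)@np.linalg.inv(p['intrinsics']).T
    return (D*d[...,None])@R.from_rotvec(p['attitude']).as_matrix().T+p['position']
def tri(p1,a,p2,b):
    o1,d1=ray(p1,*a);o2,d2=ray(p2,*b)
    t=np.linalg.lstsq(np.stack([d1,-d2],1),o2-o1,rcond=None)[0]
    x,y=o1+d1*t[0],o2+d2*t[1]; return (x+y)/2,np.linalg.norm(x-y)
E
python3 - <<'E'
from cell import eyes
from h import *
P={n:eyes.camera_params(n) for n in("top","side")}
B={}
for n,box in(("top",(250,225,285,258)),("side",(284,260,308,286))):
    z=np.load(f"pics/{n}0.npz");im,d=z['im'],z['d']
    m=(im.max(2)<45).astype(np.uint8);x0,y0,x1,y1=box
    mm=np.zeros_like(m);mm[y0:y1,x0:x1]=m[y0:y1,x0:x1]
    k,l,st,c=cv2.connectedComponentsWithStats(mm); i=1+np.argmax(st[1:,4]);B[n]=c[i];print(n,c[i],st[i])
    C=cloud(P[n],d); print("pts",np.median(C[l==i],0))
print("ball tri",tri(P['top'],B['top'],P['side'],B['side']),"plane",onz(P['top'],*B['top'],.084),onz(P['side'],*B['side'],.084))
z=np.load("pics/top0.npz");im,d=z['im'],z['d'];C=cloud(P['top'],d)
print("table z",np.median(C[330:400,100:250,2]))
# rim pixels: brown, z in 93-106
hsv=cv2.cvtColor(im,cv2.COLOR_RGB2HSV)
for nm,sl in(("O",np.s_[140:320,110:320]),("B",np.s_[130:300,365:560])):
    m=np.zeros(d.shape,bool);m[sl]=True
    m&=(abs(C[...,2]-.1)<.006)&(d>0)
    # rays onto z=.1
    pts=C[m][:,:2].astype(np.float32)
    r=cv2.minAreaRect(pts*1000);print(nm,m.sum(),r,cv2.boxPoints(r))
# lid
for n in P:
    z=np.load(f"pics/{n}0.npz");im,d=z['im'],z['d'];C=cloud(P[n],d);hsv=cv2.cvtColor(im,cv2.COLOR_RGB2HSV)
    m=(hsv[...,0]<14)&(hsv[...,1]>200)&(im[...,0]>90)&(d>0);m[:, 330:]=0
    k,l,st,c=cv2.connectedComponentsWithStats(m.astype(np.uint8));i=1+np.argmax(st[1:,4]);m=l==i
    q=C[m];ce=np.median(q,0);q=q[np.linalg.norm(q-ce,axis=1)<.2];ce=q.mean(0);nn=np.linalg.svd(q-ce,full_matrices=False)[2][2]
    print(n,"lid",len(q),ce,nn,"yaw of normal",np.degrees(np.arctan2(nn[1],nn[0])),"tilt",np.degrees(np.arcsin(nn[2])))
E
```

```text
top [267.66964286 241.46428571] [262 236  12  12 112]
pts [0.48585519 0.07982172 0.0915787 ]
side [297.02325581 273.84883721] [290 268  12  13  86]
pts [0.48348751 0.08588484 0.09074647]
ball tri (array([0.48642399, 0.0811506 , 0.08547152]), np.float64(0.00017233845905109243)) plane [0.48645471 0.08136851 0.084     ] [0.4871855  0.07971775 0.084     ]
table z 0.00020005950699453212
O 3739 ((510.58245849609375, 157.65411376953125), (221.0125274658203, 195.98074340820312), 79.06604766845703) [[393.41043   67.74047 ]
 [585.83344   30.567375]
 [627.7545   247.56775 ]
 [435.33148  284.74084 ]]
B 3872 ((529.0899658203125, -190.57574462890625), (201.51109313964844, 221.05931091308594), 7.30806303024292) [[ 415.09308  -93.7605 ]
 [ 443.2127  -313.02405]
 [ 643.08685 -287.391  ]
 [ 614.9672   -68.12744]]
top lid 11895 [0.62066241 0.13464399 0.21109519] [-0.9659498   0.18768763  0.17808518] yaw of normal 169.00422934087442 tilt 10.258246836020637
side lid 15960 [0.62193795 0.15210994 0.20487629] [ 0.96573053 -0.18862696 -0.17828184] yaw of normal -11.051897890401547 tilt -10.269698031041948
```

Request:
step_arm([
  [[0.09, 0.012, 0.03, 0.03, 0], [0.08, 0.027, 0.067, 0.06, 3], [0.07, 0.042, 0.104, 0.085, 7], [0.06, 0.057, 0.14, 0.085, 11], [0.06, 0.072, 0.176, 0.085, 15], [0.06, 0.087, 0.212, 0.085, 19], [0.06, 0.102, 0.248, 0.085, 23], [0.06, 0.117, 0.284, 0.085, 27], [0.06, 0.132, 0.32, 0.085, 31], [0.06, 0.147, 0.356, 0.085, 35], [0.06, 0.162, 0.392, 0.085, 39], [0.06, 0.177, 0.428, 0.085, 43], [0.06, 0.192, 0.464, 0.085, 46], [0.06, 0.207, 0.5, 0.085, 49], [0.06, 0.221, 0.536, 0.085, 52], [0.06, 0.235, 0.572, 0.085, 55], [0.06, 0.249, 0.608, 0.085, 57], [0.06, 0.262, 0.642, 0.085, 59], [0.06, 0.273, 0.668, 0.085, 59], [0.06, 0.273, 0.668, 0.085, 59]],
], squeeze=20)

```text
clock: 1.82
position: [0.4872, 0.0872, 0.3003]
ee_rot: [-2.415, -2.005, -0.003]
force: [-0.8, -0.1, 1.5]
width: 0.655
```

```bash
python3 - <<'E'
from cell import eyes,observe
from h import *
s=observe();print(s['clock'],s['position'],s['joints'],s['force'],s['width']);print(R.from_rotvec(s['ee_rot']).as_matrix().round(3))
p=eyes.camera_params("wrist");im,d=eyes.get_image("wrist");cv2.imwrite("pics/w1.png",im[:,:,::-1])
print(p)
o=np.array([.507,.1585,0]);ex=np.array([.9816,-.1908,0]);ey=np.array([.1908,.9816,0]);ez=np.array([0,0,1.])
f=lambda x,y,z:o+(ex*x+ey*y+ez*z)/1000
for n,X in(("ball",(-5,-80,84)),("piv",(-5,40,84))): print(n,f(*X),proj(p,f(*X)))
for n in("top","side"):
    q=eyes.camera_params(n); print(n,[proj(q,f(*X)).round(1) for X in((-5,-80,84),(-95,-110,100),(-95,110,100),(136,0,300),(133,0,312))])
C=cloud(eyes.camera_params("side"),np.load("pics/side0.npz")['d'])
print("wall",C[30:100:20,210],C[200,20:60:20],C[20,140:300:40])
E
```

```text
1.8167 [0.48717825 0.08722817 0.30029208] [ 0.2402992   0.22086694 -0.62969459  1.70904817  0.13224184  1.25494862
 -0.60404829] [-0.82266673 -0.14502531  1.48829756] 0.6552106767799784
[[ 0.184  0.983 -0.001]
 [ 0.983 -0.184  0.004]
 [ 0.003 -0.001 -1.   ]]
{'intrinsics': array([[356.71599159,   0.        , 317.87948148],
       [  0.        , 356.71599159, 234.53690352],
       [  0.        ,   0.        ,   1.        ]]), 'position': array([0.50111466, 0.16213666, 0.46848658]), 'attitude': array([ 2.84621416, -0.26325964, -0.03873615])}
ball [0.486828 0.080926 0.084   ] [318.91848933 208.44985272]
piv [0.509724 0.198718 0.084   ] [319.90104486  91.40568233]
top [array([268. , 241.2]), array([273.6, 307.4]), array([122.8, 276.1]), array([185.5,  74.2]), array([180.7,  71.9])]
side [array([296.9, 274.5]), array([365.5, 275.3]), array([269. , 396.7]), array([146.3, 135.4]), array([145.9, 126.6])]
wall [[ 1.22337205 -0.97366429 -0.00643419]
 [ 1.22795785 -0.96353328 -0.06787266]
 [ 1.22359704 -0.93869059 -0.12467358]
 [ 1.22383424 -0.92066794 -0.18633401]] [[ 1.23040617 -0.11494481 -0.09046808]
 [ 1.22914697 -0.16086829 -0.12111053]] [[ 1.22765522e+00 -6.47808941e-01  1.27710910e-01]
 [ 1.23241332e+00 -8.33586513e-01  6.83797875e-02]
 [ 1.22782925e+00 -1.05032160e+00  1.13923318e-04]
 [ 1.22925958e+00 -1.33999985e+00 -9.18370199e-02]]
```

View pics/w1.png

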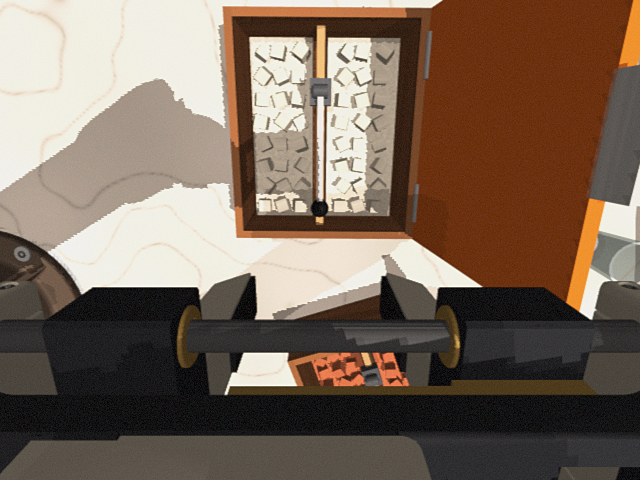

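The wrist view shows the ball at (320,209), matching the predicted (319,208). So the chest pose holds (origin 0.507, 0.1585, yaw -11°). I'm descending onto the ball now.

Request:
step_arm([
  [[0.05, 0, -0.006, -0.03, 0], [0.05, 0, -0.006, -0.065, 0], [0.05, 0, -0.006, -0.1, 0], [0.05, 0, -0.006, -0.135, 0], [0.05, 0, -0.006, -0.165, 0], [0.05, 0, -0.006, -0.19, 0], [0.05, 0, -0.006, -0.208, 0], [0.05, 0, -0.006, -0.217, 0], [0.05, 0, -0.006, -0.221, 0], [0.05, 0, -0.006, -0.221, 0], [0.05, 0, -0.006, -0.221, 0], [0.05, 0, -0.006, -0.221, 0]],
])

```text
clock: 2.87
position: [0.4874, 0.0781, 0.0802]
ee_rot: [-2.419, -2.003, -0.002]
force: [0.2, -0.6, 0.1]
width: 0.549
```

```bash
python3 - <<'E'
from cell import eyes,observe
from h import *
s=observe();print(s['clock'],s['position'],s['force'],s['width'])
im,d=eyes.get_image("side");cv2.imwrite("pics/s2.png",cv2.resize(im[150:420,120:420,::-1],None,fx=2,fy=2))
E
```

```text
2.8667 [0.48741549 0.07814916 0.08019837] [ 0.19364224 -0.59498995  0.06948627] 0.5486660072317056
```

View pics/s2.png

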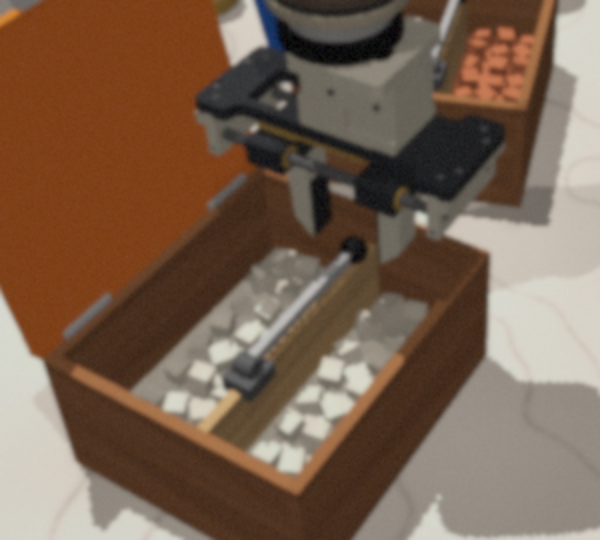

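The side crop shows the fingers straddling the ball at crop position (353,248). I'll nudge +3 mm in y and close.

Request:
step_arm([
  [[0.05, 0, 0.003, -0.001, 0], [0.03, 0, 0.003, -0.001, 0], [0.01, 0, 0.003, -0.001, 0], [0.01, 0, 0.003, -0.001, 0], [0.01, 0, 0.003, -0.001, 0], [0.01, 0, 0.003, -0.001, 0], [0.01, 0, 0.003, -0.001, 0], [0.01, 0, 0.003, -0.001, 0]],
], squeeze=15)

```text
clock: 3.58
position: [0.4874, 0.0812, 0.0793]
ee_rot: [-2.419, -2.003, -0.002]
force: [-3.6, -0.4, 11.5]
width: 0.129
```

```bash
python3 - <<'E'
from cell import observe
import numpy as np
s=observe();print(s['clock'],s['position'],s['force'],s['width']*.0918)
for t in np.linspace(0,1.80,19)[1:]:
    dy=120*(1-np.cos(t));dz=120*np.sin(t);print(round(t,2),np.round([dy*.1908,dy*.9816,dz]).astype(int))
E
```

```text
3.5833 [0.48742964 0.08124894 0.0792814 ] [-3.56882457 -0.3746128  11.49337137] 0.01182230222393371
0.1 [ 0  1 12]
0.2 [ 0  2 24]
0.3 [ 1  5 35]
0.4 [ 2  9 47]
0.5 [ 3 14 58]
0.6 [ 4 21 68]
0.7 [ 5 28 77]
0.8 [ 7 36 86]
0.9 [ 9 45 94]
1.0 [ 11  54 101]
1.1 [ 13  64 107]
1.2 [ 15  75 112]
1.3 [ 17  86 116]
1.4 [ 19  98 118]
1.5 [ 21 109 120]
1.6 [ 24 121 120]
1.7 [ 26 133 119]
1.8 [ 28 145 117]
```

Width is 11.8 mm where I expected 20, so I'm looking before lifting.

```bash
python3 - <<'E'
from cell import eyes,observe
from h import *
im,d=eyes.get_image("side");cv2.imwrite("pics/s3.png",cv2.resize(im[200:330,220:370,::-1],None,fx=4,fy=4))
im,d=eyes.get_image("wrist");cv2.imwrite("pics/w3.png",im[:,:,::-1])
im,d=eyes.get_image("top");cv2.imwrite("pics/t3.png",cv2.resize(im[130:330,100:340,::-1],None,fx=3,fy=3))
s=observe();print(s['clock'],s['position'],s['force'],s['width']*.0918)
E
```

```text
3.7333 [0.48741118 0.08124429 0.07957264] [-2.36598126 -0.76653686  8.21376806] 0.010581534180647372
```

View pics/s3.png

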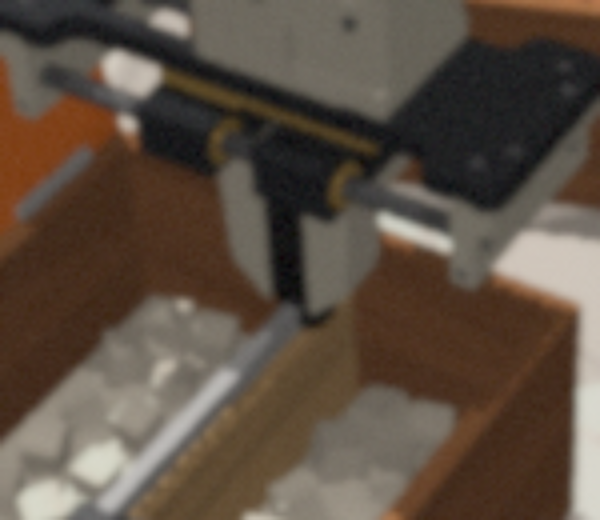

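View pics/w3.png

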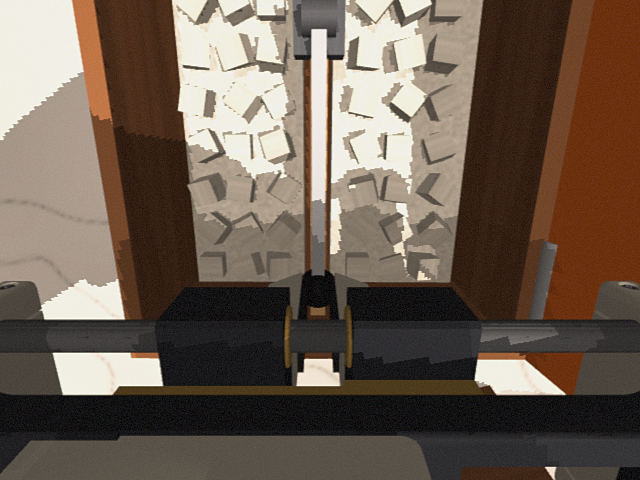

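View pics/t3.png

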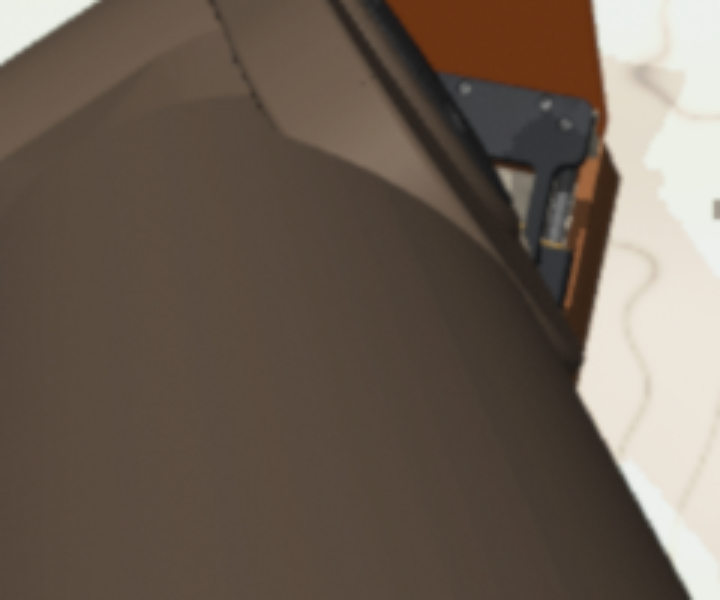

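```bash
python3 - <<'E'
from cell import eyes,observe
from h import *
s=observe();Rm=R.from_rotvec(s['ee_rot']).as_matrix()
q=eyes.camera_params("side");w=eyes.camera_params("wrist")
for k in(0,.014):
  for dx in(-.0095,0,.0095):
    X=s['position']+Rm@np.array([dx,0,k]); c=proj(q,X);print(k,dx,X.round(4),"side",c.round(1),"crop",((c-[220,200])*4).round(0),"wrist",proj(w,X).round(1))
im,d=eyes.get_image("side");C=cloud(q,d)
for u,v in((300,320),(270,310),(330,310),(318,313),(360,270),(240,230),(285,290)):
    print((u,v),C[200+v//4,220+u//4].round(4))
s=observe();print(s['clock'],s['position'],s['force'],s['width']*.0918)
E
```

```text
0 -0.0095 [0.4856 0.0719 0.0796] side [300.3 272.8] crop [321. 291.] wrist [318.1 302. ]
0 0 [0.4874 0.0812 0.0796] side [296.6 276.9] crop [306. 308.] wrist [318.2 285.2]
0 0.0095 [0.4892 0.0906 0.0796] side [292.8 281. ] crop [291. 324.] wrist [318.2 267.9]
0.014 -0.0095 [0.4856 0.0719 0.0656] side [300.8 280.2] crop [323. 321.] wrist [318.1 290.3]
0.014 0 [0.4874 0.0813 0.0656] side [297.1 284.2] crop [308. 337.] wrist [318.1 274.5]
0.014 0.0095 [0.4892 0.0906 0.0656] side [293.4 288.4] crop [293. 354.] wrist [318.1 258.3]
(300, 320) [0.4859 0.0904 0.0824]
(270, 310) [0.517  0.0513 0.0439]
(330, 310) [0.478  0.0841 0.0847]
(318, 313) [0.4812 0.0872 0.0847]
(360, 270) [0.4651 0.0848 0.1075]
(240, 230) [0.5069 0.0876 0.1157]
(285, 290) [0.4939 0.0844 0.0895]
3.7833 [0.48741504 0.08121679 0.07959467] [-2.24717913 -1.09483841  7.89577676] 0.010476715035031507
```

The side view shows the ball poking out below the fingertips, and the upward force agrees: the real fingertips sit higher than I computed. I'll open and measure them directly.

Request:
step_arm([
  [[0.03, 0, 0, 0, 0], [0.05, 0, 0, 0, 0], [0.05, 0, 0, 0, 0], [0.05, 0, 0, 0, 0], [0.05, 0, 0, 0, 0], [0.05, 0, 0, 0, 0]],
])

```text
clock: 4.28
position: [0.4873, 0.0812, 0.0795]
ee_rot: [-2.419, -2.003, -0.002]
force: [0.1, 0.6, 0.0]
width: 0.498
```

```bash
python3 - <<'E'
from cell import eyes,observe
from h import *
s=observe();print(s['clock'],s['position'],s['force'],s['width']*.0918)
q=eyes.camera_params("side");im,d=eyes.get_image("side")
cv2.imwrite("pics/s4.png",cv2.resize(im[200:330,220:370,::-1],None,fx=4,fy=4,interpolation=cv2.INTER_NEAREST))
C=cloud(q,d);Rm=R.from_rotvec(s['ee_rot']).as_matrix()
L=(C-s['position'])@Rm  # tool coords
m=(d>0)&(abs(L[...,0])<.014)&(abs(L[...,1])<.065)&(abs(L[...,1])>.022)&(L[...,2]>-.06)&(L[...,2]<.03)
for sg in(1,-1):
    l=L[m&(L[...,1]*sg>0)]; print(sg,len(l),"tool z percentiles",np.percentile(l[:,2],[50,90,95,98,100]).round(4),"x",np.percentile(l[:,0],[5,50,95]).round(4),"y",np.percentile(l[:,1],[5,50,95]).round(4))
w=eyes.camera_params("wrist");im,d=eyes.get_image("wrist");cv2.imwrite("pics/w4.png",im[:,:,::-1])
L=(cloud(w,d)-s['position'])@Rm
m=(d>0)&(abs(L[...,0])<.02)&(abs(L[...,1])<.065)&(L[...,2]>-.06)&(L[...,2]<.03)
for a,b in((-.065,-.022),(-.012,.012),(.022,.065)):
    l=L[m&(L[...,1]>a)&(L[...,1]<b)];print("wrist",a,len(l),np.percentile(l[:,2],[5,50,90,95,98,100]).round(4) if len(l) else "")
E
```

```text
4.2833 [0.48733587 0.081206   0.07950101] [0.09227707 0.55346209 0.00547275] 0.0457226266159294
1 454 tool z percentiles [-0.0371 -0.0183 -0.0146 -0.0128 -0.0105] x [-0.0072  0.0092  0.0115] y [0.0222 0.025  0.0384]
-1 378 tool z percentiles [-0.0383 -0.0232 -0.0195 -0.0162 -0.0117] x [-0.0068  0.0098  0.0117] y [-0.042  -0.0373 -0.0248]
wrist -0.065 2124 [-0.0563 -0.0355 -0.0177 -0.0144 -0.0117 -0.0083]
wrist -0.012 1578 [-0.0134 -0.0095  0.0073  0.0083  0.0087  0.0097]
wrist 0.022 2123 [-0.0564 -0.0353 -0.0178 -0.0147 -0.012  -0.0095]
```

View pics/s4.png

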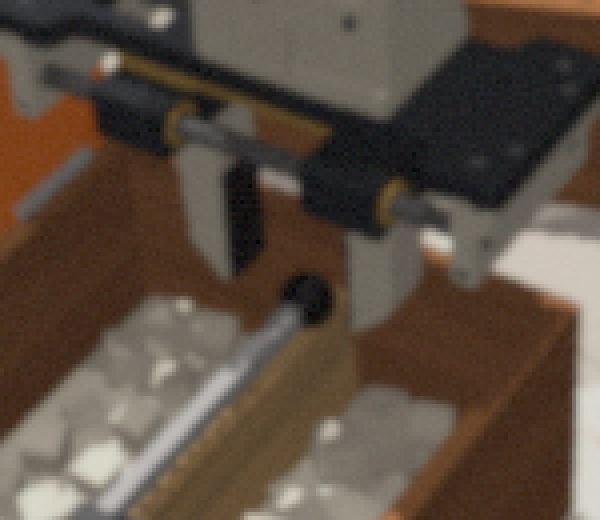

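```bash
python3 - <<'E'
from cell import eyes,observe
from h import *
s=observe();Rm=R.from_rotvec(s['ee_rot']).as_matrix()
q=eyes.camera_params("side");im,d=eyes.get_image("side");L=(cloud(q,d)-s['position'])@Rm
for a,b in((.022,.05),(.05,.07),(.07,.085),(.085,.1)):
  for sg in(1,-1):
    m=(d>0)&(abs(L[...,0])<.05)&(L[...,1]*sg>a)&(L[...,1]*sg<b)&(L[...,2]<-.028)&(L[...,2]>-.2)
    l=L[m];print(sg,a,b,len(l),np.percentile(l[:,2],[50,90,97,100]).round(3) if len(l) else "")
E
```

```text
1 0.022 0.05 1179 [-0.091 -0.039 -0.031 -0.028]
-1 0.022 0.05 2818 [-0.151 -0.056 -0.036 -0.028]
1 0.05 0.07 592 [-0.115 -0.093 -0.09  -0.082]
-1 0.05 0.07 1415 [-0.12  -0.094 -0.087 -0.073]
1 0.07 0.085 788 [-0.113 -0.083 -0.08  -0.077]
-1 0.07 0.085 648 [-0.119 -0.095 -0.086 -0.078]
1 0.085 0.1 263 [-0.119 -0.106 -0.081 -0.028]
-1 0.085 0.1 939 [-0.113 -0.083 -0.079 -0.076]
```

Both cameras put the fingertips 11 mm *behind* the reported TCP, and the body at −77 mm. So the tool is offset 25 mm from the stated geometry. I'll lower 23 mm and regrip.

Request:
step_arm([
  [[0.05, 0, 0, -0.006, 0], [0.05, 0, 0, -0.013, 0], [0.05, 0, 0, -0.019, 0], [0.05, 0, 0, -0.023, 0], [0.05, 0, 0, -0.023, 0], [0.03, 0, 0, -0.023, 0], [0.01, 0, 0, -0.023, 0], [0.01, 0, 0, -0.023, 0], [0.01, 0, 0, -0.023, 0], [0.01, 0, 0, -0.023, 0], [0.01, 0, 0, -0.023, 0], [0.01, 0, 0, -0.023, 0]],
], squeeze=15)

```text
clock: 5.43
position: [0.4874, 0.0813, 0.0567]
ee_rot: [-2.419, -2.003, -0.002]
force: [-0.7, 0.0, 1.0]
width: 0.205
```

The width is now about 19 mm with no side load, so the ball is held. I'm following the arc.

Request:
step_arm([
  [[0.01, 0, 0.001, 0.012, 0], [0.01, 0, 0.002, 0.024, 0], [0.01, 0.001, 0.005, 0.035, 0], [0.01, 0.002, 0.009, 0.047, 0], [0.01, 0.003, 0.014, 0.058, 0], [0.01, 0.004, 0.021, 0.068, 0], [0.01, 0.005, 0.028, 0.077, 0], [0.01, 0.007, 0.036, 0.086, 0], [0.01, 0.009, 0.045, 0.094, 0], [0.01, 0.011, 0.054, 0.101, 0]],
])

```text
clock: 6.27
position: [0.498, 0.1362, 0.1583]
ee_rot: [-2.418, -2.003, -0.001]
force: [-1.6, 1.1, -2.6]
width: 0.2
```

```bash
python3 - <<'E'
from cell import eyes,observe
from h import *
s=observe();print(s['clock'],s['position'],s['force'],s['width'])
im,d=eyes.get_image("side");cv2.imwrite("pics/s5.png",im[:,:,::-1])
E
```

```text
6.2667 [0.49803438 0.13623256 0.15833959] [-1.59513144  1.06452568 -2.61212918] 0.1996892100697579
```

View pics/s5.png

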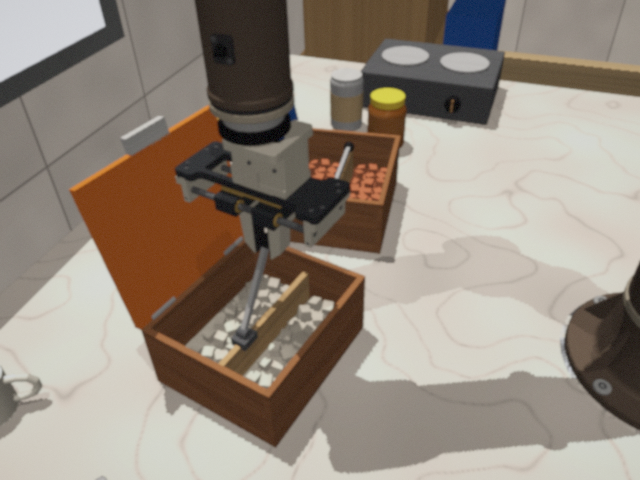

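The side view shows the stay held and raised at about 1 rad, with the pivot at (243,338) and the gripper at (265,235). I'll continue to the stop.

Request:
step_arm([
  [[0.01, 0.002, 0.01, 0.006, 0], [0.01, 0.004, 0.021, 0.011, 0], [0.01, 0.006, 0.032, 0.015, 0], [0.01, 0.008, 0.043, 0.017, 0], [0.01, 0.01, 0.055, 0.019, 0], [0.01, 0.012, 0.066, 0.019, 0], [0.01, 0.014, 0.078, 0.018, 0], [0.01, 0.016, 0.086, 0.017, 0], [0.01, 0.016, 0.088, 0.016, 0], [0.01, 0.016, 0.088, 0.016, 0]],
])

```text
clock: 7.15
position: [0.5154, 0.2267, 0.1759]
ee_rot: [-2.418, -2.006, -0.005]
force: [2.7, -3.9, -0.1]
width: 0.2
```

```bash
python3 - <<'E'
from cell import eyes,observe
from h import *
s=observe();print(s['clock'],s['position'],s['force'],s['width'])
o=np.array([.507,.1585,0]);Y=np.array([.1908,.9816])
c=(s['position'][:2]-o[:2])@Y*1000;print("chest y",c,"ball z",s['position'][2]*1000+27, "theta",np.arctan2(s['position'][2]*1000+27.5-84,40-c))
im,d=eyes.get_image("side");cv2.imwrite("pics/s6.png",im[:,:,::-1])
E
```

```text
7.15 [0.51544418 0.22673764 0.17594556] [ 2.68730956 -3.86428202 -0.08247789] 0.20035372365607554
chest y 68.59321486430204 ball z 202.945557727955 theta 1.805757662589841
```

View pics/s6.png

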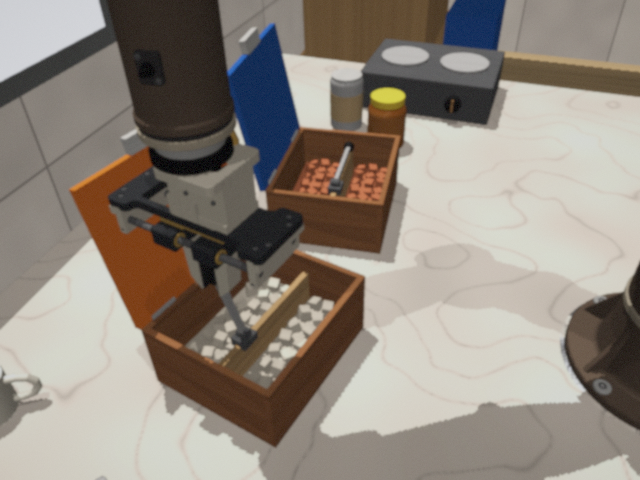

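The stay leans past upright at its stop (θ ≈ 1.80, with a light -y reaction force). I'm releasing and rising.

Request:
step_arm([
  [[0.03, 0, 0, 0, 0], [0.05, 0, 0, 0, 0], [0.05, 0, 0, 0, 0], [0.05, 0, 0, 0, 0], [0.05, 0, 0, 0.02, 0], [0.05, 0, 0, 0.05, 0], [0.05, 0, 0, 0.085, 0], [0.05, 0, 0, 0.12, 0], [0.05, 0, 0, 0.15, 0], [0.05, 0, 0, 0.16, 0], [0.05, 0, 0, 0.16, 0]],
])

```text
clock: 8.12
position: [0.5163, 0.228, 0.3391]
ee_rot: [2.417, 2.006, 0.014]
force: [1.0, 0.6, -0.7]
width: 0.547
```

```bash
python3 - <<'E'
from cell import eyes,observe
from h import *
s=observe();print(s['clock'],s['position'],s['force'],s['width'])
q=eyes.camera_params("side");im,d=eyes.get_image("side");cv2.imwrite("pics/s7.png",im[:,:,::-1])
o=np.array([.507,.1585,0]);ex=np.array([.9816,-.1908,0]);ey=np.array([.1908,.9816,0]);ez=np.array([0,0,1.])
print(proj(q,o+(-5*ex+67*ey+201*ez)/1000))
C=cloud(q,d)
m=np.zeros(d.shape,bool);m[110:160,115:175]=1;hsv=cv2.cvtColor(im,cv2.COLOR_RGB2HSV);m&=(hsv[...,1]<60)&(d>0)&(C[...,2]>.27)&(C[...,2]<.33)
l=(C[m]-o)*1000;l=np.stack([l@ex,l@ey,l@ez],1);print("tab chest",len(l),np.percentile(l,[2,50,98],axis=0).round(1))
t=o+(136*ex+300*ez)/1000;print("tab",t, "delta",t-s['position'])
E
```

```text
8.1167 [0.51626118 0.22801179 0.33913818] [ 1.00454566  0.60063409 -0.68993889] 0.5466251751549043
[216.36644225 275.25606614]
tab chest 514 [[129.2   3.  292.7]
 [132.5  19.7 303.9]
 [142.7  31.2 311.9]]
tab [0.6404976 0.1325512 0.3      ] delta [ 0.12423642 -0.09546059 -0.03913818]
```

View pics/s7.png

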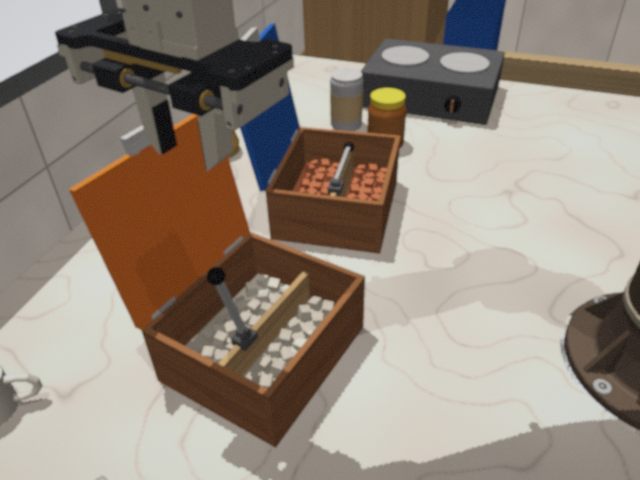

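Ball at (216,276), predicted (216,275): the stay stands by itself at its stop. Next the tab.

Request:
step_arm([
  [[0.05, 0.015, -0.012, 0, 0], [0.05, 0.04, -0.03, 0, 0], [0.05, 0.065, -0.05, 0, 0], [0.05, 0.09, -0.069, 0, 0], [0.05, 0.11, -0.085, 0, 0], [0.05, 0.122, -0.093, 0, 0], [0.05, 0.124, -0.095, 0, 0], [0.05, 0.124, -0.095, 0, 0], [0.05, 0.124, -0.095, 0, 0]],
])

```text
clock: 8.92
position: [0.6385, 0.1334, 0.3358]
ee_rot: [-2.415, -2.007, -0.006]
force: [-0.5, 0.8, 0.6]
width: 0.547
```

```bash
python3 - <<'E'
from cell import eyes,observe
from h import *
s=observe();print(s['clock'],s['position'],s['force'],s['width'],s['joints'].round(2))
im,d=eyes.get_image("side");cv2.imwrite("pics/s8.png",im[:,:,::-1])
E
```

```text
8.9167 [0.63851284 0.13336681 0.33576316] [-0.48706063  0.80802308  0.64603862] 0.5472531126816795 [ 0.06  0.48 -0.56  1.27  0.25  1.46 -0.67]
```

View pics/s8.png

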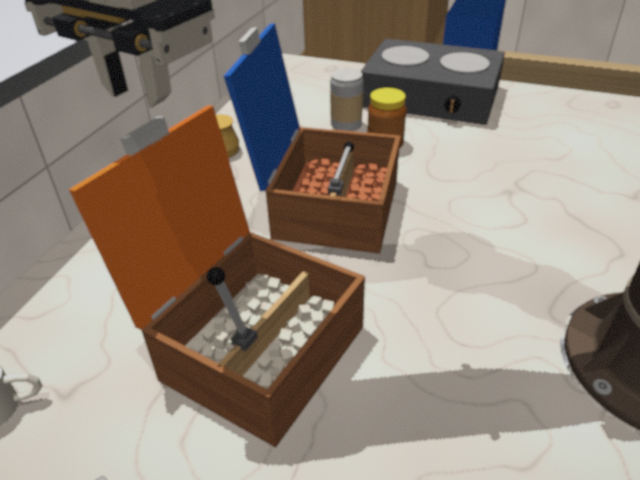

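The fingers hang above the tab at (146,135), one on each side. I'm lowering to straddle it.

Request:
step_arm([
  [[0.05, 0.002, -0.001, -0.012, 0], [0.05, 0.002, -0.001, -0.026, 0], [0.05, 0.002, -0.001, -0.04, 0], [0.05, 0.002, -0.001, -0.05, 0], [0.05, 0.002, -0.001, -0.056, 0], [0.05, 0.002, -0.001, -0.056, 0], [0.05, 0.002, -0.001, -0.056, 0]],
])

```text
clock: 9.55
position: [0.6402, 0.133, 0.2804]
ee_rot: [-2.414, -2.009, -0.007]
force: [-0.1, -0.9, -0.1]
width: 0.545
```

```bash
python3 - <<'E'
from cell import eyes,observe
from h import *
s=observe();print(s['clock'],s['position'],s['force'],s['width'],s['joints'].round(2))
im,d=eyes.get_image("side");cv2.imwrite("pics/s9.png",cv2.resize(im[20:260,0:320,::-1],None,fx=2,fy=2))
E
```

```text
9.55 [0.64021198 0.13298501 0.28037562] [-0.13746163 -0.89108366 -0.1348841 ] 0.5445301600430545 [ 0.06  0.5  -0.56  1.37  0.26  1.34 -0.68]
```

View pics/s9.png

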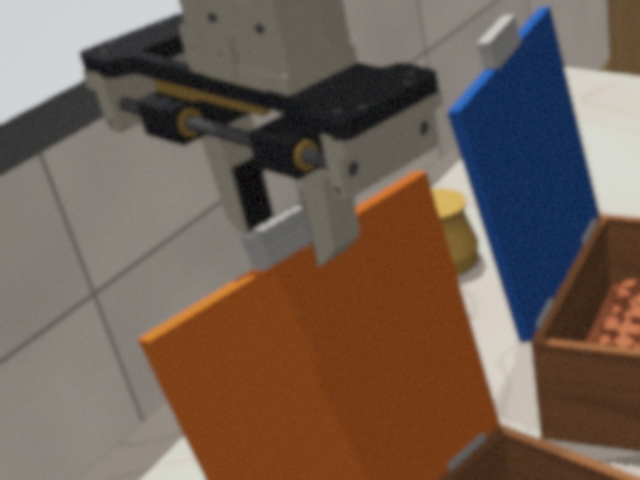

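The tab is straddled cleanly (crop 280,235). I'm pushing the lid forward past upright and then lifting away.

Request:
step_arm([
  [[0.05, -0.008, 0.0015, 0, 0], [0.05, -0.018, 0.0035, 0, 0], [0.05, -0.028, 0.0055, 0.001, 0], [0.05, -0.038, 0.0075, 0.002, 0], [0.05, -0.048, 0.0095, 0.003, 0], [0.05, -0.058, 0.0115, 0.003, 0], [0.05, -0.067, 0.013, 0.003, 0], [0.05, -0.075, 0.0145, 0.003, 0], [0.05, -0.082, 0.016, 0.003, 0], [0.05, -0.086, 0.017, 0.003, 0]],
])

```text
clock: 10.43
position: [0.5534, 0.1503, 0.284]
ee_rot: [-2.414, -2.009, -0.008]
force: [0.9, 0.1, -0.1]
width: 0.545
```

```bash
python3 - <<'E'
from cell import eyes,observe
from h import *
s=observe();print(s['clock'],s['position'],s['force'],s['width'])
im,d=eyes.get_image("side");cv2.imwrite("pics/s10.png",im[:,:,::-1])
E
```

```text
10.4333 [0.55343336 0.15031537 0.28396966] [ 0.94783552  0.11900337 -0.13080116] 0.5453133924179103
```

View pics/s10.png

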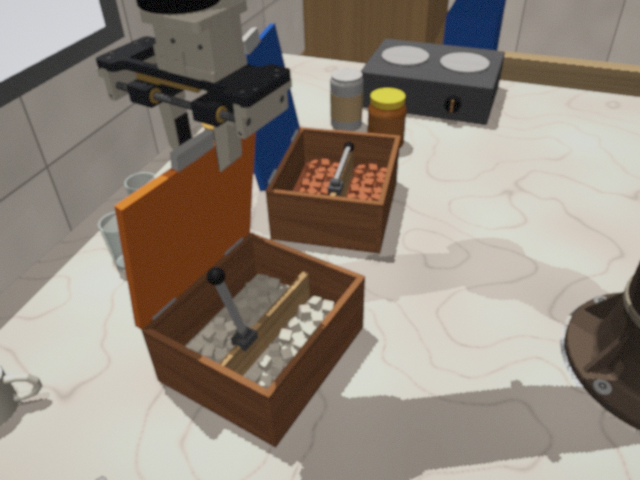

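The lid is now forward of upright, tab near (200,150) between the fingers, and the stay is still up with its ball at (216,275). I'm lifting clear.

Request:
step_arm([
  [[0.05, 0, 0, 0.03, 0], [0.05, 0, 0, 0.065, 0], [0.05, 0, 0, 0.1, 0], [0.05, 0, 0, 0.12, 0], [0.05, 0, 0, 0.13, 0], [0.05, 0, 0, 0.13, 0], [0.05, 0, 0, 0.13, 0], [0.05, 0, 0, 0.13, 0]],
])

```text
clock: 11.15
position: [0.5527, 0.1501, 0.412]
ee_rot: [-2.413, -2.009, -0.004]
force: [1.1, 0.0, -0.1]
width: 0.543
```

```bash
python3 - <<'E'
from cell import eyes,observe
from h import *
s=observe();print(s['clock'],s['position'],s['force'],s['width'])
im,d=eyes.get_image("side");cv2.imwrite("pics/s11.png",im[:,:,::-1])
E
```

```text
11.15 [0.55273905 0.15014603 0.41199827] [ 1.12614809  0.04511733 -0.12599905] 0.5425336216788165
```

View pics/s11.png

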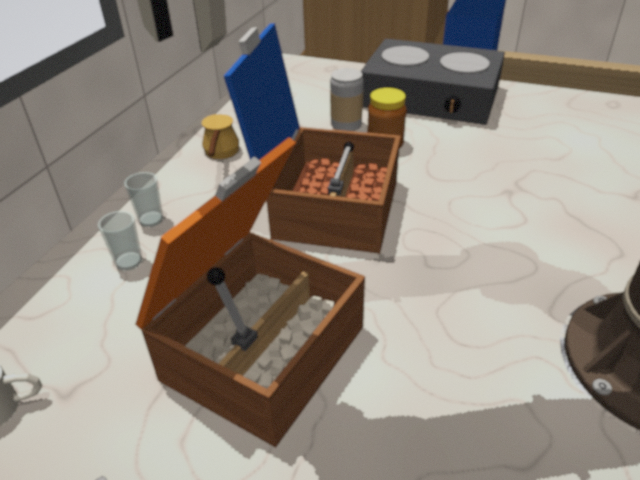

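The lid is sinking by itself and the arm is clear. I'll wait for it to settle.

Request:
step_arm([
  [[0.05, 0, 0, 0, 0], [0.05, 0, 0, 0, 0], [0.05, 0, 0, 0, 0], [0.05, 0, 0, 0, 0], [0.05, 0, 0, 0, 0], [0.05, 0, 0, 0, 0], [0.05, 0, 0, 0, 0], [0.05, 0, 0, 0, 0], [0.05, 0, 0, 0, 0], [0.05, 0, 0, 0, 0], [0.05, 0, 0, 0, 0], [0.05, 0, 0, 0, 0], [0.05, 0, 0, 0, 0], [0.05, 0, 0, 0, 0], [0.05, 0, 0, 0, 0], [0.05, 0, 0, 0, 0], [0.05, 0, 0, 0, 0], [0.05, 0, 0, 0, 0], [0.05, 0, 0, 0, 0], [0.05, 0, 0, 0, 0]],
])

```text
clock: 12.87
position: [0.5527, 0.1501, 0.412]
ee_rot: [-2.413, -2.009, -0.003]
force: [-1.0, -0.1, -0.6]
width: 0.543
```

Request:
step_arm([
  [[0.05, 0, 0, 0, 0], [0.05, 0, 0, 0, 0], [0.05, 0, 0, 0, 0], [0.05, 0, 0, 0, 0], [0.05, 0, 0, 0, 0], [0.05, 0, 0, 0, 0], [0.05, 0, 0, 0, 0], [0.05, 0, 0, 0, 0], [0.05, 0, 0, 0, 0], [0.05, 0, 0, 0, 0], [0.05, 0, 0, 0, 0], [0.05, 0, 0, 0, 0]],
])

```text
clock: 13.87
position: [0.5527, 0.1501, 0.412]
ee_rot: [-2.413, -2.009, -0.003]
force: [0.7, -0.1, 0.7]
width: 0.545
```

```bash
cat > lid.py <<'E'
from cell import eyes,observe
from h import *
q=eyes.camera_params("side")
for k in range(4):
    im,d=eyes.get_image("side");C=cloud(q,d);hsv=cv2.cvtColor(im,cv2.COLOR_RGB2HSV)
    m=(hsv[...,0]<14)&(hsv[...,1]>200)&(im[...,0]>70)&(d>0)&(C[...,2]>.11);m[:,330:]=0
    n,l,st,c=cv2.connectedComponentsWithStats(m.astype(np.uint8));m=l==1+np.argmax(st[1:,4]);p=C[m];ce=p.mean(0);v=np.linalg.svd(p-ce,full_matrices=False)[2][2]
    if v[2]<0:v=-v
    print("lid angle (0 shut)",len(p),np.arccos(v[2]),observe()['clock'])
s=observe();print(s['position'],s['force'])
cv2.imwrite("pics/s12.png",im[:,:,::-1])
im,d=eyes.get_image("top");cv2.imwrite("pics/t12.png",im[:,:,::-1])
E
python3 lid.py
```

```text
lid angle (0 shut) 340 0.9714707941878987 13.9167
lid angle (0 shut) 376 1.5467358271364342 13.9667
lid angle (0 shut) 388 1.5695435048420545 14.0167
lid angle (0 shut) 381 1.5703678157926113 14.0667
[0.55269377 0.15008298 0.41198523] [-0.12967436  0.35634268 -0.23002074]
```

View pics/s12.png

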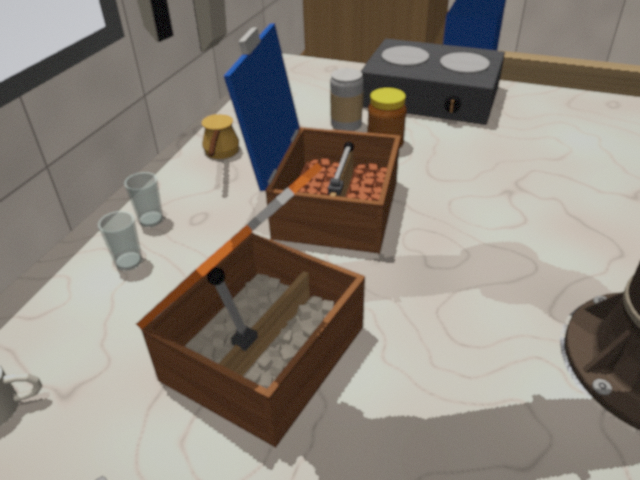

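The lid is edge-on to the side camera and meets the ball at (216,275), so the plane fit above isn't valid. I'll get the angle from where the tab edge projects, and check it's at rest.

```bash
python3 - <<'E'
from cell import eyes,observe
from h import *
q=eyes.camera_params("side");t=eyes.camera_params("top")
o=np.array([.507,.1585,0]);ex=np.array([.9816,-.1908,0]);ey=np.array([.1908,.9816,0]);ez=np.array([0,0,1.])
def P(c,r,y,a): return proj(c,o+(ex*(95-r*np.cos(a))+ey*y+ez*(100+r*np.sin(a)))/1000).round(0)
for a in(.74,.8,.86,.92,.98): print(a,"side lid corners",P(q,195,-110,a),P(q,195,110,a),"tab",P(q,215,0,a),"top tab",P(t,215,0,a),P(t,195,-110,a))
a,_=eyes.get_image("side");im,_=eyes.get_image("side")
old=cv2.imread("pics/s12.png")[:,:,::-1]
print("change vs s12 over lid",np.abs(im[150:330,130:330].astype(int)-old[150:330,130:330]).mean(), np.abs(im.astype(int)-a)[150:330,130:330].mean(),observe()['clock'])
cv2.imwrite("pics/s13.png",cv2.resize(im[150:340,120:340,::-1],None,fx=3,fy=3))
E
```

```text
0.74 side lid corners [335. 183.] [219. 294.] tab [294. 226.] top tab [162. 268.] [264. 274.]
0.8 side lid corners [329. 175.] [211. 285.] tab [287. 217.] top tab [161. 259.] [264. 267.]
0.86 side lid corners [323. 168.] [203. 276.] tab [279. 208.] top tab [160. 250.] [265. 259.]
0.92 side lid corners [316. 161.] [194. 267.] tab [270. 199.] top tab [159. 241.] [265. 251.]
0.98 side lid corners [309. 154.] [185. 258.] tab [262. 190.] top tab [158. 230.] [266. 242.]
change vs s12 over lid 1.8575648148148147 1.8451851851851853 14.2167
```

View pics/t12.png

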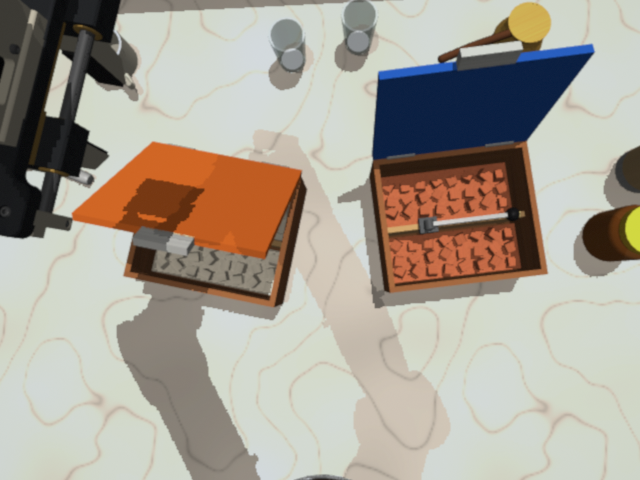

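View pics/s13.png

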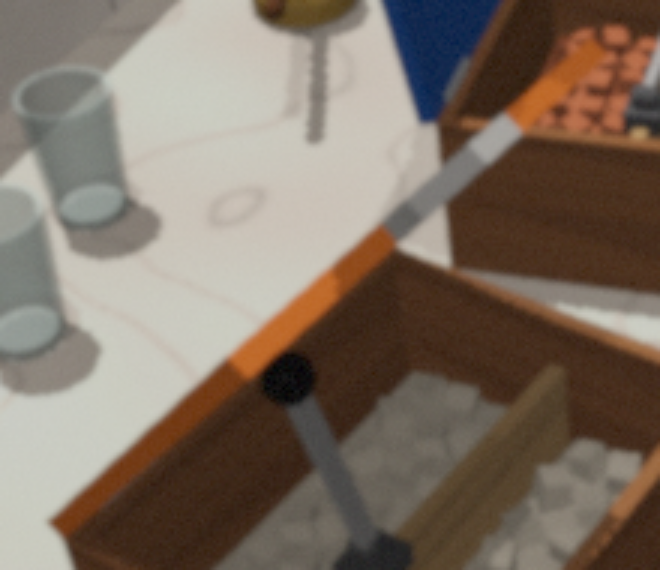

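Side corner at (321,164) and top corner at (266,256) both give about 0.87–0.89 rad. The difference between frames is only noise, and the blue chest is unchanged. I'm handing in.

```bash
python3 -c "
from cell import arm,observe
print(observe()['force']);print(arm.sign_off())"
```

```text
[-0.63544545  0.54453471  0.07510455]
the job is handed in; nothing more can be done
None
```

The orange chest's stay is flipped over to its stop and its lid rests half-open on the ball. The job is handed in, at about 14 s of the 56 s. The hand-in gave no verdict.

**What I did:** I pinched the ball and swung the stay along its arc to about 1.80 rad, where it stood by itself once released. I then pushed the orange lid forward past upright with the fingers either side of its tab, lifted clear, and let it sink onto the ball.

**What went wrong on the way:** My first grip slipped on the top of the ball. Both cameras showed the fingertips about 25 mm further back along the tool than the stated geometry. I allowed for that and gripped again, and the second grip held.

**Last checks:**
- **Lid:** its corner in the side and top views gives about 0.88 rad, against the 0.86 wanted. Two frames 0.05 s apart differed only by noise, so it is at rest.
- **Stay:** the ball is where it should be for the stop.
- **Blue chest:** its lid is still back and its stay still down.
- **Arm:** it is well above the chest, with the wrist force near zero.
- **A check that failed:** an automatic fit of the lid's angle gave values from 0.97 to 1.57 rad, because the lid was edge-on to the side camera. I discarded it in favour of the corner positions.

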